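# Stop the serving stand rocking with its corner shim

## Robot

A 6-joint arm with a two-finger parallel gripper is mounted at the origin on a cart in front of the work surface, level with it; the furniture and walls round the work are solid. World frame = base frame: x ahead of the robot, y to its left, z up, the work surface at z = 0. Lengths are in m, angles in rad, forces in N, time in s.
With the tool pointing down it reaches from about 0.225 to 0.725 m from the base axis. Payload 3.1 kg.
Tool frame: the origin (TCP) lies at the very end of the fingers, on their centre line; the grasp point (between the pads) lies env.grasp_offset behind it (env.grasp_offset is the distance from the TCP to the grasp point, in m); z points along the fingers, y is the direction in which the jaws open and shut (so a half turn about z gives the same grasp; the last joint's range is limited). The gripper opens to 85 mm and grips with 20 to 120 N. Pads are 22 mm wide; open, the fingers measure 114 mm over their backs; the gripper's body (76 mm by 85 mm) begins 54 mm behind the grasp point. The pads swing forward as they close: fully open they stand 13 mm farther back than shut.
Start: joints at [-1.313, 0.048, 0.099, 1.622, 0, 1.443], TCP at [0.198, -0.486, 0.231] pointing down, gripper open.
Joint ranges: [-2.91, 2.91], [-0.99, 1.94], [-1.21, 1.42], [-2.12, 2.29], [-1.49, 1.47], [-3.14, 3.14]. Speed limits (rad/s): [2.79, 2.79, 3.14, 3.14, 3.14, 3.14].

## Interface

Orientations are given as a rotation vector (axis times angle).
In Python, from rig import env, viewer gives the robot as it stands.
- The arm moves only by the shell command python3 -m handwheel 'ROWS' [FORCE]. ROWS is JSON, a list of rows, each a list of 3 entries, a list of its own where there are three numbers: the finger opening in m, from 0 to 0.0854, then the shift along the tool's x, y, z in m, then the turn about the tool's z in rad. A call has exactly 8 rows; each row shifts and turns the commanded pose from where the row before left it, along the tool's axes as they then stand; what a row does not reach is not made up. A row lasts 1/12 s, in which the tool goes at most 41.7 mm and 7.16 degrees, less where a joint would pass 70% of its speed; a pose out of reach is approached as far as the arm can. A call with a gripper value outside its range is refused whole. The fingers move at their own pace and stop on an object; FORCE is the grip in N (left out, the last holds). Time passes only in rows, so rows that do not move let the fingers close, or fill a call up. It gives the time, the measured TCP pose, the force and the opening at its end, in the units of the state.
- env.observe(): the state, without advancing time (a new reading comes with each control period).
- viewer.read_camera(name): name is "scene" or "top" or "wrist"; returns the picture (420x560x3 uint8, red, green, blue); there is no depth.
- viewer.calibration(name): a dict with "fovy" (degrees; the focal length in pixels is half the picture's height over the tangent of half this angle, whatever the lens; pixels are square), "cx", "cy" (the principal point, pixels), "extrinsics" (4x4, takes a point from camera to world coordinates); the wrist camera has in their place "mount" (4x4, takes a point from camera to tool coordinates, whose origin is the TCP and whose axes are the flange's). Camera axes: x right, y up, looking along -z (the intrinsics and any distortion apply to the point x, -y, -z); pixel columns grow to the right and rows downward; lengths in m; the calibration is good to about 2 mm. A picture is of the moment at which its call begins: read the wrist's pose just before it. calibration takes no time and is no camera call.
- env.close_job(): hands the job in, once; it reports no verdict.
The state is a dict: "time_s": time; "joints": joint angles; "qvel": joint speeds; "joint_efforts": joint torques, N m; "tcp_pos": TCP position; "orientation": TCP orientation; "force": force on the tool from outside, world axes, zero at the start; "ft_torque": the same for the moment, N m; "opening": finger opening in m.
Only numpy, scipy, OpenCV 4.12 (cv2) and the standard library are available. Lean on these libraries where they do the work, as an engineer would, in place of code of your own. Each camera call takes 0.05 s, during which the arm holds its last target.

## Task

The wooden serving stand rocks because the pad under one of its corners has gone soft. With closed fingertips press down on the deck's corners, one at a time, until you find the one that gives; then press that corner's shim lever down flat, leaving the other three levers up, and press on the same deck corner once more to show that it is now firm. Do not lift or shift the stand or disturb the things on it and round it; finish clear of everything, with the stand level.

Things in the scene. Friction and masses are not known exactly. Their poses are not given: they have to be found in the camera images.
- stand: serving stand, loose, about 2.2 kg: dark wooden deck 200 (x) by 300 (y) by 18 mm on a low steel frame with a foot under each corner, each foot on a round black pad (56 wide, 16 high) on the worktop. Origin: its middle at foot level, 16 mm over the worktop; x away from the robot, y along the long side to the left; deck top 47 mm above the origin
- corner_near_left (a point): press point on top of the deck at its near left (+y) corner, 22 to 24 mm in from both edges, above the foot. Only one corner (any of the four; all look alike) has a soft pad: there a push of 3 to 6 N sinks the deck 5 mm to a hard stop, and it springs back when let go; the other corners do not give
- lever_near_left (a joint): shim lever of the near left (+y) corner. 0 rad: up, at 49 degrees; 0.85: flat, its end stop; stays where left. Axle along the stand's y at x -70, y 165, z 27 mm of the stand; arm points to the stand's +x. Needs 5 to 12 N at the thumb pad. Flat, its cam fills the 5 mm of a soft pad (stand firm, level); at a sound corner it jacks the stand crooked
- thumb_near_left (a point): centre of the upper face of the ribbed steel thumb pad (26 by 34 mm) at the free end of lever_near_left, 54 mm from the axle, 12 mm farther out in y. Up, it is about 25 mm above the deck top; as it goes down it moves in an arc 24 mm towards the stand's +x; flat, it lies 12 mm below the deck top, 27 mm clear of the deck's edge
- corner_near_right (a point): press point on top of the deck at its near right (-y) corner, 22 to 24 mm in from both edges, above the foot. Only one corner (any of the four; all look alike) has a soft pad: there a push of 3 to 6 N sinks the deck 5 mm to a hard stop, and it springs back when let go; the other corners do not give
- lever_near_right (a joint): shim lever of the near right (-y) corner. 0 rad: up, at 49 degrees; 0.85: flat, its end stop; stays where left. Axle along the stand's y at x -70, y -165, z 27 mm of the stand; arm points to the stand's +x. Needs 5 to 12 N at the thumb pad. Flat, its cam fills the 5 mm of a soft pad (stand firm, level); at a sound corner it jacks the stand crooked
- thumb_near_right (a point): centre of the upper face of the ribbed steel thumb pad (26 by 34 mm) at the free end of lever_near_right, 54 mm from the axle, 12 mm farther out in y. Up, it is about 25 mm above the deck top; as it goes down it moves in an arc 24 mm towards the stand's +x; flat, it lies 12 mm below the deck top, 27 mm clear of the deck's edge
- corner_far_left (a point): press point on top of the deck at its far left (+y) corner, 22 to 24 mm in from both edges, above the foot. Only one corner (any of the four; all look alike) has a soft pad: there a push of 3 to 6 N sinks the deck 5 mm to a hard stop, and it springs back when let go; the other corners do not give
- lever_far_left (a joint): shim lever of the far left (+y) corner. 0 rad: up, at 49 degrees; 0.85: flat, its end stop; stays where left. Axle along the stand's y at x 70, y 165, z 27 mm of the stand; arm points to the stand's -x. Needs 5 to 12 N at the thumb pad. Flat, its cam fills the 5 mm of a soft pad (stand firm, level); at a sound corner it jacks the stand crooked
- thumb_far_left (a point): centre of the upper face of the ribbed steel thumb pad (26 by 34 mm) at the free end of lever_far_left, 54 mm from the axle, 12 mm farther out in y. Up, it is about 25 mm above the deck top; as it goes down it moves in an arc 24 mm towards the stand's -x; flat, it lies 12 mm below the deck top, 27 mm clear of the deck's edge
- corner_far_right (a point): press point on top of the deck at its far right (-y) corner, 22 to 24 mm in from both edges, above the foot. Only one corner (any of the four; all look alike) has a soft pad: there a push of 3 to 6 N sinks the deck 5 mm to a hard stop, and it springs back when let go; the other corners do not give
- lever_far_right (a joint): shim lever of the far right (-y) corner. 0 rad: up, at 49 degrees; 0.85: flat, its end stop; stays where left. Axle along the stand's y at x 70, y -165, z 27 mm of the stand; arm points to the stand's -x. Needs 5 to 12 N at the thumb pad. Flat, its cam fills the 5 mm of a soft pad (stand firm, level); at a sound corner it jacks the stand crooked
- thumb_far_right (a point): centre of the upper face of the ribbed steel thumb pad (26 by 34 mm) at the free end of lever_far_right, 54 mm from the axle, 12 mm farther out in y. Up, it is about 25 mm above the deck top; as it goes down it moves in an arc 24 mm towards the stand's -x; flat, it lies 12 mm below the deck top, 27 mm clear of the deck's edge
- jigger: steel double-cone measure, 43 mm wide, 73 mm high, upright on the worktop right of the stand; a bystander; origin at its underside
- lime: green lime, 50 mm, left of the stand; a bystander; origin at its underside as built
- coasters_mid (a point): centre of the low stack of round coasters (96 mm wide, 13 mm high) that lies loose on the right half of the deck; leave it there
- opener_mid (a point): centre of the bottle opener (174 by 41 mm, 20 mm high) that lies loose across the left half of the deck; leave it there
- shaker: steel drink shaker, 69 mm wide, 179 mm high, upright on the worktop right of the stand; a bystander; origin at its underside

How it is judged:
On the way, in this order (a step that is already met when the one before it is completed fails the run):
1. with all four levers still up, the soft corner of the deck is pressed and the stand rocks (contact force between the fingers and deck above 1 N and angle between stand's own z axis and vertical above 0.018 rad and value of joint each of lever_near_left, lever_near_right, lever_far_left, lever_far_right below 0.3 rad), for 0.05 s.
2. the soft corner's lever is down flat, the other three are up, and the stand is level (((value of joint lever_near_left above 0.77 rad and value of joint each of lever_near_right, lever_far_left, lever_far_right below 0.3 rad) or (value of joint lever_near_right above 0.77 rad and value of joint each of lever_near_left, lever_far_left, lever_far_right below 0.3 rad) or (value of joint lever_far_left above 0.77 rad and value of joint each of lever_near_left, lever_near_right, lever_far_right below 0.3 rad) or (value of joint lever_far_right above 0.77 rad and value of joint each of lever_near_left, lever_near_right, lever_far_left below 0.3 rad)) and angle between stand's own z axis and vertical below 0.01 rad), for 0.2 s.
3. the same deck corner is pressed again (over 2.5 N) and stays firm (contact force between the fingers and deck above 2.5 N and angle between stand's own z axis and vertical below 0.01 rad and (((value of joint lever_near_left above 0.77 rad and value of joint each of lever_near_right, lever_far_left, lever_far_right below 0.3 rad) and horizontal distance between the grasp point and corner_near_left below 0.05 m) or ((value of joint lever_near_right above 0.77 rad and value of joint each of lever_near_left, lever_far_left, lever_far_right below 0.3 rad) and horizontal distance between the grasp point and corner_near_right below 0.05 m) or ((value of joint lever_far_left above 0.77 rad and value of joint each of lever_near_left, lever_near_right, lever_far_right below 0.3 rad) and horizontal distance between the grasp point and corner_far_left below 0.05 m) or ((value of joint lever_far_right above 0.77 rad and value of joint each of lever_near_left, lever_near_right, lever_far_left below 0.3 rad) and horizontal distance between the grasp point and corner_far_right below 0.05 m))), for 0.1 s.
At the end, for the whole second after the job is handed in: Exactly one lever is down flat (over 0.77 rad) and the other three are up (under 0.3 rad); the stand is level within 0.01 rad and at rest. (A shim pressed under a sound corner leaves it 0.013 rad or more out of level.) (all of step 2 and linear speed of stand below 0.01 m/s); the robot touches nothing.
It fails at once if the stand is lifted (its middle more than 12 mm up) (height (world z) of stand above 0.028 m).
It fails at once if the stand is shifted more than 25 mm (distance of stand from where it was at the start of the episode above 0.025 m).
It fails at once if the coasters or the opener on the deck are moved more than 30 mm or lifted (distance of any of coasters_mid, opener_mid from where it was at the start of the episode above 0.03 m).
It fails at once if a bystander is moved more than 30 mm (distance of any of jigger, shaker, lime from where it was at the start of the episode above 0.03 m).
It also fails if it takes over 64 s, if anything falls off the work surface, if the arm or the gripper's body presses on something with over 40 N, if the wrist force passes 120 N, or if a joint passes its speed limit or range.

## Working session

There is one attempt and no reset: what is moved stays moved. The work goes in short steps, Python scripts to look and compute and a shell command to move; the robot and the scene stay as the last step left them, time stands still between calls to the robot, and variables do not carry over. Pictures are saved under pics/ and viewed, and the job is handed in when it is done.

```bash
ls; mkdir -p pics; python3 - <<'E'
from rig import env, viewer
import cv2,numpy as np
o=env.observe(); print(o, env.grasp_offset)
for n in ["scene","top"]:
    im=viewer.read_camera(n); cv2.imwrite(f"pics/{n}0.png",im[:,:,::-1]); print(n,viewer.calibration(n))
print(viewer.calibration("wrist"))
E
```

```text
pics
{'time_s': 0.0, 'joints': array([-1.31276608e+00,  4.87424758e-02,  9.75872878e-02,  1.62198331e+00,
       -2.15525312e-05,  1.44299011e+00]), 'qvel': array([ 1.90660581e-03,  2.52638501e-04, -2.81433333e-04, -1.02345671e-03,
       -9.04863437e-05, -5.86458367e-04]), 'joint_efforts': array([-5.64622569e-04, -3.38784814e+01,  3.20014966e+01,  2.02644104e-02,
       -3.02417266e-05, -6.81136321e-07]), 'tcp_pos': array([ 0.19739816, -0.48582054,  0.23011616]), 'orientation': array([-3.08102023e+00, -6.01870305e-01,  2.72962386e-04]), 'force': array([ 0.4635649 , -0.16115338,  0.11691983]), 'ft_torque': array([ 0.01285382,  0.02761461, -0.05652849]), 'opening': 0.08533041975166834} 0.0187
scene {'fovy': 50.12944089555184, 'cx': 282.92142637250475, 'cy': 202.91619096192872, 'extrinsics': array([[-0.43381676,  0.58348171, -0.68655088, -0.30884404],
       [-0.90087927, -0.26836719,  0.34116798,  0.40837511],
       [ 0.01481755,  0.76650385,  0.64206876,  0.89040709],
       [ 0.        ,  0.        ,  0.        ,  1.        ]])}
top {'fovy': 57.633713755991884, 'cx': 280.4969099185142, 'cy': 208.45152405297782, 'extrinsics': array([[-9.24241528e-02,  9.71749576e-01, -2.17164769e-01,
         2.90097759e-01],
       [-9.95719728e-01, -9.02006362e-02,  2.01511610e-02,
        -1.87302129e-02],
       [-6.51816940e-06,  2.18097698e-01,  9.75926941e-01,
         1.20164057e+00],
       [ 0.00000000e+00,  0.00000000e+00,  0.00000000e+00,
         1.00000000e+00]])}
{'fovy': 66.37573234467828, 'cx': 283.2335254943504, 'cy': 210.253620612558, 'mount': array([[-6.24109540e-05,  9.62676367e-01,  2.70655148e-01,
         6.90097927e-02],
       [ 9.99999749e-01,  2.51010599e-04, -6.62211802e-04,
        -4.38465463e-05],
       [-7.05432962e-04,  2.70655038e-01, -9.62676141e-01,
        -1.42012274e-01],
       [ 0.00000000e+00,  0.00000000e+00,  0.00000000e+00,
         1.00000000e+00]])}
```

View pics/top0.png

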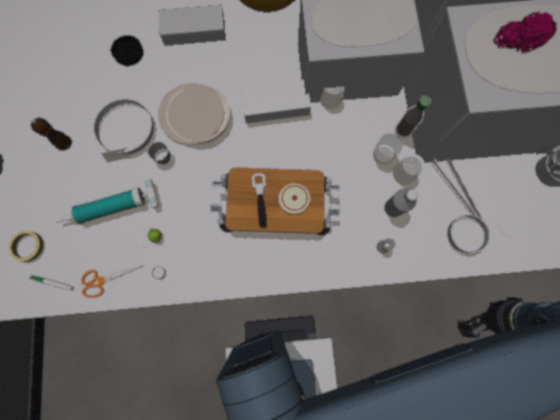

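View pics/scene0.png

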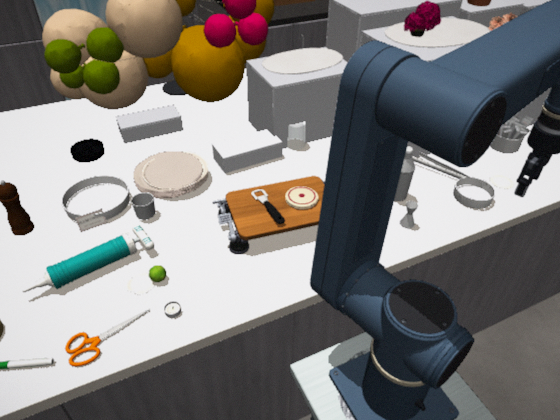

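The top view shows the deck at about (277,200) px, with the opener on the left and the coasters on the right. The lever pads stick out at x≈222 and 333, and the shaker and jigger are near (400,203) and (386,246). Next I'll measure the deck.

```bash
cat > h.py <<'E'
import numpy as np,cv2
from rig import env,viewer
def ray(cal,u,v,E=None,H=420):
    f=H/2/np.tan(np.radians(cal['fovy'])/2)
    d=np.array([(u-cal['cx'])/f,-(v-cal['cy'])/f,-1.])
    E=cal['extrinsics'] if E is None else E
    return E[:3,3],E[:3,:3]@d
def onplane(cal,u,v,z,E=None):
    o,d=ray(cal,u,v,E); return o+d*(z-o[2])/d[2]
def proj(cal,p,E=None):
    E=cal['extrinsics'] if E is None else E
    f=210/np.tan(np.radians(cal['fovy'])/2)
    q=np.linalg.inv(E)@np.append(p,1)
    return cal['cx']+f*q[0]/-q[2], cal['cy']-f*q[1]/-q[2]
E
python3 - <<'E'
from h import *
im=cv2.imread('pics/top0.png'); hsv=cv2.cvtColor(im,cv2.COLOR_BGR2HSV)
m=cv2.inRange(hsv,(5,120,60),(20,255,255)); m[:, :200]=0; m[:,350:]=0; m[:150]=0;m[250:]=0
m=cv2.morphologyEx(m,cv2.MORPH_OPEN,np.ones((3,3)))
cs=max(cv2.findContours(m,0,2)[0],key=cv2.contourArea)
cal=viewer.calibration('top')
pts=np.array([onplane(cal,*p[0],0.063)[:2] for p in cs],np.float32)
r=cv2.minAreaRect(pts); print(cv2.contourArea(cs),r); b=cv2.boxPoints(r); print(b)
for p in b: print(proj(cal,[*p,.063]))
for n,u,v,z in [('shaker',402,203,.0),('jig',386,246,.04),('lime',155,236,.025),('coast',294,198,.07),('op1',259,178,.07),('op2',262,225,.07)]: print(n,onplane(cal,u,v,z).round(3))
c=cv2.resize(im[140:260,190:430],None,fx=3.3,fy=3.3,interpolation=cv2.INTER_CUBIC); cv2.imwrite('pics/topc.png',c)
E
```

```text
5752.0 ((0.5727710723876953, -0.027588486671447754), (0.3011987507343292, 0.19467881321907043), 82.76628112792969)
[[ 0.45724338 -0.1647325 ]
 [ 0.6503727  -0.1892459 ]
 [ 0.68829876  0.10955553]
 [ 0.49516946  0.13406892]]
(np.float64(323.6094389709036), np.float64(232.58699751816084))
(np.float64(324.1745412720376), np.float64(170.96654672713902))
(np.float64(227.94503645874426), np.float64(167.87312976940646))
(np.float64(223.83843563311325), np.float64(229.26128926583885))
shaker [ 0.539 -0.437  0.   ]
jig [ 0.402 -0.352  0.04 ]
lime [0.501 0.354 0.025]
coast [ 0.571 -0.086  0.07 ]
op1 [0.644 0.015 0.07 ]
op2 [0.496 0.018 0.07 ]
```

View pics/topc.png

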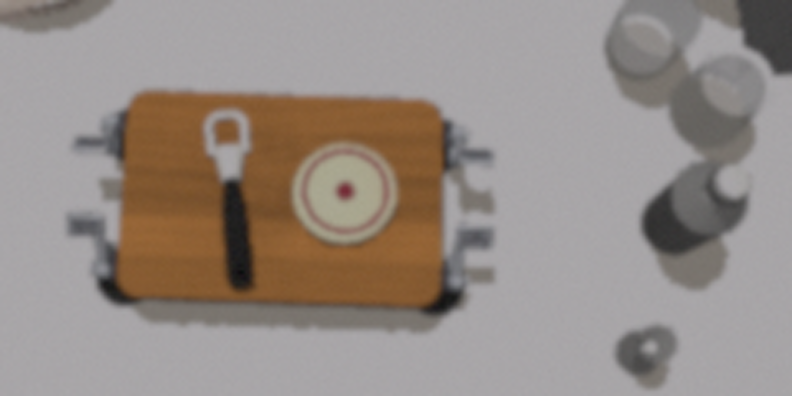

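```bash
python3 -m handwheel '[[0,[0,0,0],-0.12],[0,[0,0,0],-0.12],[0,[0,0,0],-0.12],[0,[0,0,0],-0.12],[0,[0,0,0],-0.12],[0,[0,0,0],-0.12],[0,[0,0,0],-0.12],[0,[0,0,0],-0.12]]' 30; cat > t.py <<'E'
from h import *
from scipy.spatial.transform import Rotation as Ro
import sys
C=np.array([0.5728,-0.0276]); yaw=-0.1263
CR={'nl':(-.077,.127),'nr':(-.077,-.127),'fl':(.077,.127),'fr':(.077,-.127)}
def w(l): return C+np.array([[np.cos(yaw),-np.sin(yaw)],[np.sin(yaw),np.cos(yaw)]])@np.array(l)
def go(t,z=None):
    o=env.observe(); R=Ro.from_rotvec(o['orientation']).as_matrix(); p=o['tcp_pos']
    z=p[2] if z is None else z
    d=np.array([*t,z])-p
    print('t',o['time_s'],'tcp',p.round(4),'F',o['force'].round(2),'open',round(o['opening'],3),'toolyaw',np.arctan2(R[1,0],R[0,0]).round(4),'target',np.round(t,4),'shift tool',(R.T@d).round(4))
if __name__=='__main__':
    a=sys.argv[1]; go(w(CR[a]) if a in CR else w(eval(a)), float(sys.argv[2]) if len(sys.argv)>2 else None)
E
python3 t.py nr
```

```text
time_s: 0.77
tcp_pos: [0.1975, -0.486, 0.2306]
orientation: [-2.45, -1.964, -0.001]
force: [-0.2, -0.9, 0.1]
opening: 0.0003
t 0.7667 tcp [ 0.1975 -0.486   0.2306] F [-0.22 -0.89  0.06] open 0.0 toolyaw 1.3518 target [ 0.4804 -0.1439] shift tool [0.3955 0.2019 0.0004]
```

```bash
python3 -m handwheel '[[0,[0,0,0],-0.093],[0,[0.033,0.021,0],0],[0,[0.033,0.021,0],0],[0,[0.033,0.021,0],0],[0,[0.033,0.021,0],0],[0,[0.033,0.021,0],0],[0,[0.033,0.021,0],0],[0,[0.033,0.021,0],0]]'; python3 t.py nr
```

```text
time_s: 1.43
tcp_pos: [0.3743, -0.275, 0.2308]
orientation: [-2.363, -2.069, 0.0]
force: [1.5, 0.1, 0.8]
opening: -0.0
t 1.4333 tcp [ 0.3743 -0.275   0.2308] F [1.46 0.15 0.76] open -0.0 toolyaw 1.4384 target [ 0.4804 -0.1439] shift tool [0.1439 0.0879 0.    ]
```

```bash
python3 -m handwheel '[[0,[0.03,0.018,0],0],[0,[0.03,0.018,0],0],[0,[0.03,0.018,0],0],[0,[0.03,0.018,0],0],[0,[0.024,0.016,0],-0.005],[0,[0,0,0],0],[0,[0,0,0],0],[0,[0,0,0],0]]'; python3 t.py nr; python3 - <<'E'
from h import *
from scipy.spatial.transform import Rotation as Ro
o=env.observe(); im=viewer.read_camera('wrist'); cv2.imwrite('pics/w1.png',im[:,:,::-1]); np.save('w1.npy',np.r_[o['tcp_pos'],o['orientation']])
E
```

```text
time_s: 2.1
tcp_pos: [0.4794, -0.1457, 0.2308]
orientation: [-2.357, -2.076, 0.002]
force: [-0.3, 0.1, -0.1]
opening: 0.0
t 2.1 tcp [ 0.4794 -0.1457  0.2308] F [-0.29  0.11 -0.05] open 0.0 toolyaw 1.4442 target [ 0.4804 -0.1439] shift tool [ 0.0019  0.0008 -0.    ]
```

View pics/w1.png

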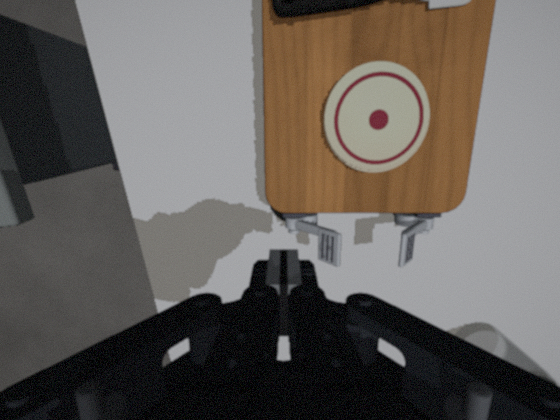

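The wrist view shows the deck's right edge at row ≈212, its near edge at column ≈265 and its far edge at ≈465–493. The two right-hand thumbs are at (330,248) and (407,248). I'll project these to refine the pose.

```bash
python3 - <<'E'
from h import *
from scipy.spatial.transform import Rotation as Ro
q=np.load('w1.npy'); cal=viewer.calibration('wrist')
T=np.eye(4); T[:3,:3]=Ro.from_rotvec(q[3:]).as_matrix(); T[:3,3]=q[:3]; E=T@cal['mount']
im=cv2.imread('pics/w1.png'); hsv=cv2.cvtColor(im,cv2.COLOR_BGR2HSV)
m=cv2.inRange(hsv,(5,100,60),(22,255,255)); 
def edge(rows,side):
    P=[]
    for r in rows:
        c=np.where(m[r])[0]; P.append(onplane(cal,c.min() if side==0 else c.max(),r,.063,E)[:2])
    return np.array(P)
def ln(P):
    vx,vy,x,y=cv2.fitLine(P.astype(np.float32),cv2.DIST_HUBER,0,.01,.01).ravel(); return np.array([x,y]),np.array([vx,vy])
n=ln(edge(range(20,190,5),0)); f=ln(edge(range(20,180,5),1))
cols=range(300,440,5); P=np.array([onplane(cal,c,np.where(m[:,c])[0].max(),.063,E)[:2] for c in cols]); r=ln(P)
for l in (n,f,r): print(l, np.degrees(np.arctan2(*l[1][::-1])))
def X(a,b):
    s=np.linalg.solve(np.c_[a[1],-b[1]],b[0]-a[0]); return a[0]+a[1]*s[0]
a,b=X(n,r),X(f,r); print('NR',a,'FR',b,np.linalg.norm(a-b))
ex=(b-a)/np.linalg.norm(b-a); ey=np.array([-ex[1],ex[0]]); print('C',(a+b)/2+.15*ey,'yaw',np.arctan2(ex[1],ex[0]))
print('thumbs',onplane(cal,330,248,.089,E),onplane(cal,407,248,.089,E))
E
python3 -c "
from t import *
print(w((-.04,-.177)),w((.04,-.177)))"
```

```text
(array([ 0.4727316 , -0.06183403], dtype=float32), array([0.12310343, 0.99239385], dtype=float32)) 82.92875
(array([ 0.6672871 , -0.08205489], dtype=float32), array([0.1274819, 0.9918409], dtype=float32)) 82.67589
(array([ 0.55994946, -0.1758775 ], dtype=float32), array([ 0.99080235, -0.13531713], dtype=float32)) -7.776958
NR [ 0.4602735  -0.16226444] FR [ 0.65358436 -0.18866554] 0.19510537
C [ 0.5772265  -0.02684464] yaw -0.13573354
thumbs [ 0.51756275 -0.1993406   0.089     ] [ 0.59005049 -0.20852405  0.089     ]
[ 0.5108229  -0.19815157] [ 0.59018568 -0.20822873]
```

```bash
sed -i 's/C=np.array(.*; yaw=.*/C=np.array([0.5755,-0.0272]); yaw=-0.127/' t.py; python3 -m handwheel '[[0,[0.002,0.004,0.035],0],[0,[0,0,0.035],0],[0,[0,0,0.035],0],[0,[0,0,0.035],0],[0,[0,0,0.018],0],[0,[0,0,0],0],[0,[0,0,0],0],[0,[0,0,0],0]]'; python3 t.py nr
```

```text
time_s: 2.82
tcp_pos: [0.4848, -0.1454, 0.0751]
orientation: [2.358, 2.072, 0.002]
force: [-0.4, -0.7, -0.0]
opening: -0.0001
t 2.8167 tcp [ 0.4848 -0.1454  0.0751] F [-0.44 -0.7  -0.03] open -0.0 toolyaw 1.4422 target [ 0.483  -0.1434] shift tool [ 0.0017 -0.002  -0.    ]
```

```bash
python3 -m handwheel '[[0,[0,0,0.003],0],[0,[0,0,0.003],0],[0,[0,0,0.002],0],[0,[0,0,0.002],0],[0,[0,0,0.001],0],[0,[0,0,0.001],0],[0,[0,0,0],0],[0,[0,0,0],0]]'; python3 t.py nr
```

```text
time_s: 3.48
tcp_pos: [0.4841, -0.1443, 0.0617]
orientation: [2.358, 2.076, -0.0]
force: [-1.1, -0.1, 3.5]
opening: -0.0003
t 3.4833 tcp [ 0.4841 -0.1443  0.0617] F [-1.1  -0.05  3.48] open -0.0 toolyaw 1.4438 target [ 0.483  -0.1434] shift tool [ 0.0007 -0.0011 -0.    ]
```

```bash
python3 -m handwheel '[[0,[0,0,0.001],0],[0,[0,0,0.001],0],[0,[0,0,0.001],0],[0,[0,0,0],0],[0,[0,0,0],0],[0,[0,0,0],0],[0,[0,0,0],0],[0,[0,0,0],0]]'; python3 t.py nr
```

```text
time_s: 4.15
tcp_pos: [0.4839, -0.1447, 0.0592]
orientation: [2.357, 2.075, -0.002]
force: [-4.2, -0.4, 5.8]
opening: -0.0002
t 4.15 tcp [ 0.4839 -0.1447  0.0592] F [-4.16 -0.36  5.84] open -0.0 toolyaw 1.4436 target [ 0.483  -0.1434] shift tool [ 0.0012 -0.001  -0.    ]
```

```bash
python3 -m handwheel '[[0,[0,0,0.001],0],[0,[0,0,0.001],0],[0,[0,0,0.001],0],[0,[0,0,0],0],[0,[0,0,0],0],[0,[0,0,0],0],[0,[0,0,0],0],[0,[0,0,0],0]]'; python3 t.py nr
```

```text
time_s: 4.82
tcp_pos: [0.4837, -0.1449, 0.0581]
orientation: [2.357, 2.075, -0.003]
force: [-7.4, -0.3, 15.1]
opening: -0.0001
t 4.8167 tcp [ 0.4837 -0.1449  0.0581] F [-7.36 -0.33 15.14] open -0.0 toolyaw 1.4435 target [ 0.483  -0.1434] shift tool [ 0.0013 -0.0009 -0.    ]
```

The near-right corner sank about 5 mm under a small force and then met a hard stop, so that is the soft one. Next I'll lift and go to its lever.

```bash
python3 -m handwheel '[[0,[0,0,-0.005],0],[0,[0,0,-0.015],0],[0,[0,0,-0.025],0],[0,[0,0,-0.025],0],[0,[0,0,0],0],[0,[0,0,0],0],[0,[0,0,0],0],[0,[0,0,0],0]]'; python3 t.py "(-.036,-.177)"
```

```text
time_s: 5.48
tcp_pos: [0.4832, -0.1436, 0.1236]
orientation: [-2.356, -2.074, 0.002]
force: [0.3, -0.5, -0.3]
opening: -0.0004
t 5.4833 tcp [ 0.4832 -0.1436  0.1236] F [ 0.33 -0.48 -0.34] open -0.0 toolyaw 1.4438 target [ 0.5174 -0.1982] shift tool [-0.0498  0.0408 -0.0002]
```

```bash
python3 -m handwheel '[[0,[-0.017,0.013,0],0],[0,[-0.017,0.014,0],0],[0,[-0.016,0.014,0],0],[0,[0,0,0.006],0],[0,[0,0,0.006],0],[0,[0,0,0.003],0],[0,[0,0,0],0],[0,[0,0,0],0]]'; python3 t.py "(-.036,-.177)"; python3 - <<'E'
from h import *
im=viewer.read_camera('wrist'); cv2.imwrite('pics/w2.png',im[:,:,::-1])
im=viewer.read_camera('top'); cv2.imwrite('pics/t2.png',cv2.resize(im[140:260,200:440,::-1],None,fx=3.3,fy=3.3))
E
```

```text
time_s: 6.15
tcp_pos: [0.5174, -0.1979, 0.1093]
orientation: [-2.356, -2.075, 0.001]
force: [0.9, 0.6, -0.6]
opening: -0.0003
t 6.15 tcp [ 0.5174 -0.1979  0.1093] F [ 0.95  0.63 -0.57] open -0.0 toolyaw 1.4445 target [ 0.5174 -0.1982] shift tool [-0.0004 -0.     -0.    ]
```

View pics/w2.png

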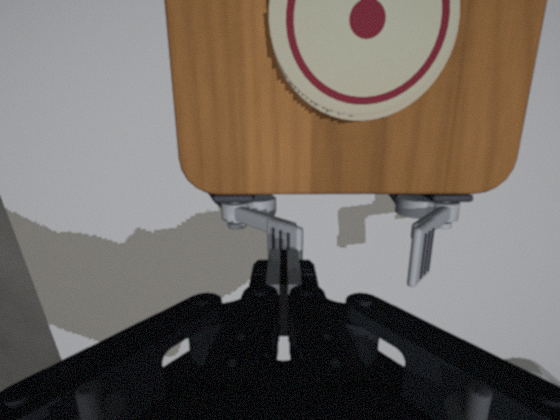

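View pics/t2.png

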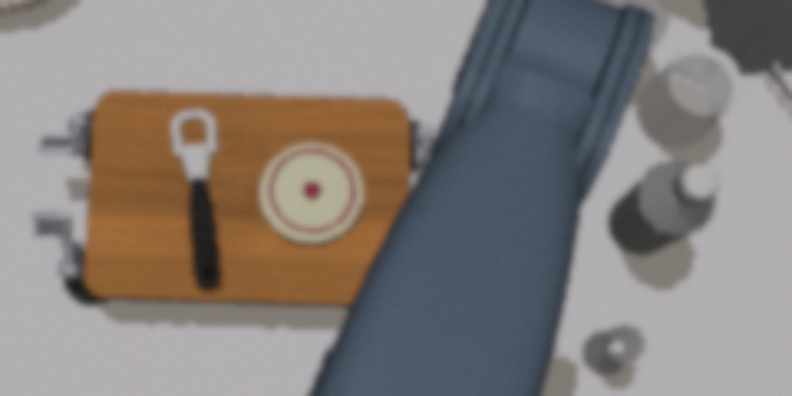

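The wrist view shows the ribbed pad at (285,238), directly under the fingertip at column 283, and all levers are up. Pressing along the arc.

```bash
python3 -m handwheel '[[0,[0,0,0.008],0],[0,[0,0,0.006],0],[0,[0,0.001,0.005],0],[0,[0,0.003,0.006],0],[0,[0,0.003,0.005],0],[0,[0,0.003,0.005],0],[0,[0,0,0],0],[0,[0,0,0],0]]'; python3 t.py "(-.018,-.177)" .051
```

```text
time_s: 6.92
tcp_pos: [0.5275, -0.1996, 0.074]
orientation: [-2.356, -2.074, 0.002]
force: [-0.1, 0.2, -0.1]
opening: 0.0001
t 6.9167 tcp [ 0.5275 -0.1996  0.074 ] F [-0.1   0.21 -0.12] open 0.0 toolyaw 1.4439 target [ 0.5352 -0.2005] shift tool [0.0001 0.0078 0.023 ]
```

```bash
python3 - <<'E'
from h import *
im=viewer.read_camera('wrist'); cv2.imwrite('pics/w3.png',im[:,:,::-1])
E
```

```text
(no output)
```

View pics/w3.png

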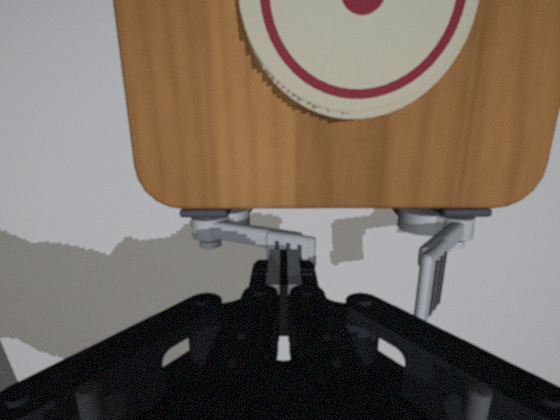

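The near-right lever has already turned partway down: its arm now reaches column 315 and the pad is flattening under the tip. Continuing.

```bash
python3 -m handwheel '[[0,[0,0.003,0.006],0],[0,[0,0.002,0.006],0],[0,[0,0.002,0.005],0],[0,[0,0.001,0.004],0],[0,[0,0,0.003],0],[0,[0,0,0.001],0],[0,[0,0,0],0],[0,[0,0,0],0]]'; python3 t.py "(-.018,-.177)" .051
```

```text
time_s: 7.63
tcp_pos: [0.5369, -0.2014, 0.0508]
orientation: [2.357, 2.075, 0.001]
force: [1.1, -0.2, 3.0]
opening: -0.0
t 7.6333 tcp [ 0.5369 -0.2014  0.0508] F [ 1.06 -0.22  2.99] open -0.0 toolyaw 1.4438 target [ 0.5352 -0.2005] shift tool [ 0.0007 -0.0017 -0.0002]
```

```bash
python3 -m handwheel '[[0,[0,0,0.002],0],[0,[0,0,0.001],0],[0,[0,0,0.001],0],[0,[0,0,0],0],[0,[0,0,0],0],[0,[0,0,0],0],[0,[0,0,0],0],[0,[0,0,0],0]]'; python3 t.py "(-.018,-.177)" .051
```

```text
time_s: 8.3
tcp_pos: [0.5372, -0.2017, 0.0501]
orientation: [2.355, 2.074, 0.002]
force: [-0.9, 2.7, 14.7]
opening: 0.0002
t 8.3 tcp [ 0.5372 -0.2017  0.0501] F [-0.91  2.73 14.72] open 0.0 toolyaw 1.4439 target [ 0.5352 -0.2005] shift tool [ 0.0009 -0.0021 -0.0009]
```

A hard stop at z ≈ 0.050 m with 14.7 N means the lever is flat. I'll lift straight up, then go back to the corner.

```bash
python3 -m handwheel '[[0,[0,0,-0.006],0],[0,[0,0,-0.015],0],[0,[0,0,-0.03],0],[0,[0,0,-0.03],0],[0,[0.012,-0.014,0],0],[0,[0.02,-0.025,0],0],[0,[0.018,-0.02,0],0],[0,[0,0,0],0]]'; python3 t.py nr .066;  python3 - <<'E'
from h import *
im=viewer.read_camera('wrist'); cv2.imwrite('pics/w4.png',im[:,:,::-1])
E
```

```text
time_s: 8.97
tcp_pos: [0.4785, -0.1403, 0.125]
orientation: [-2.349, -2.072, 0.006]
force: [-0.9, 0.4, 0.1]
opening: -0.0001
t 8.9667 tcp [ 0.4785 -0.1403  0.125 ] F [-0.87  0.35  0.07] open -0.0 toolyaw 1.4455 target [ 0.483  -0.1434] shift tool [-0.0027  0.0054  0.0589]
```

View pics/w4.png

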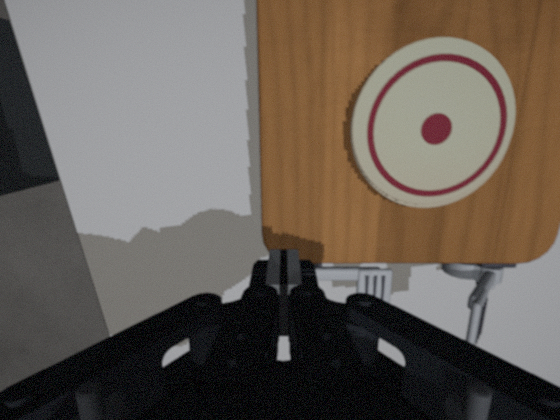

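The near-right lever lies flat with its ribbed pad face-on at (375,285). The far-right lever is still up and the coasters haven't moved. Pressing the corner again.

```bash
python3 -m handwheel '[[0,[-0.001,0.005,0.02],0],[0,[0,0,0.02],0],[0,[0,0,0.012],0],[0,[0,0,0.004],0],[0,[0,0,0.002],0],[0,[0,0,0.001],0],[0,[0,0,0],0],[0,[0,0,0],0]]'; python3 t.py nr
```

```text
time_s: 9.68
tcp_pos: [0.4897, -0.1462, 0.0694]
orientation: [2.357, 2.075, 0.001]
force: [1.0, -0.6, 0.6]
opening: 0.0002
t 9.6833 tcp [ 0.4897 -0.1462  0.0694] F [ 0.99 -0.63  0.62] open 0.0 toolyaw 1.4437 target [ 0.483  -0.1434] shift tool [ 0.0019 -0.007  -0.    ]
```

```bash
python3 -m handwheel '[[0,[0.002,-0.006,0],0],[0,[0,0,0.002],0],[0,[0,0,0.002],0],[0,[0,0,0.002],0],[0,[0,0,0.001],0],[0,[0,0,0.001],0],[0,[0,0,0.001],0],[0,[0,0,0],0]]'; python3 t.py nr
```

```text
time_s: 10.35
tcp_pos: [0.4834, -0.1431, 0.0628]
orientation: [2.357, 2.075, 0.001]
force: [-6.7, 2.3, 16.0]
opening: 0.0001
t 10.35 tcp [ 0.4834 -0.1431  0.0628] F [-6.68  2.35 15.96] open 0.0 toolyaw 1.444 target [ 0.483  -0.1434] shift tool [-0.0004 -0.0003 -0.    ]
```

The corner is now firm: 16 N at z = 0.0628 m, where it had sunk to 0.058 m before. I'll hold briefly, then retreat.

```bash
python3 -m handwheel '[[0,[0,0,0],0],[0,[0,0,0],0],[0,[0,0,0],0],[0,[0,0,-0.005],0],[0,[0,0,-0.015],0],[0,[0,0,-0.03],0],[0,[0,0,-0.035],0],[0,[0,0,-0.035],0]]'
python3 -m handwheel '[[0,[0,0,-0.02],0],[0,[-0.02,-0.02,0],0],[0,[-0.03,-0.025,0],0],[0,[-0.03,-0.025,0],0],[0,[-0.03,-0.025,0],0],[0,[-0.01,-0.01,0],0],[0,[0,0,0],0],[0,[0,0,0],0]]'
python3 t.py nr; python3 - <<'E'
from h import *
im=viewer.read_camera('top'); cv2.imwrite('pics/t5.png',cv2.resize(im[140:260,200:440,::-1],None,fx=3.3,fy=3.3))
im=viewer.read_camera('scene'); cv2.imwrite('pics/s5.png',im[:,:,::-1])
im=viewer.read_camera('wrist'); cv2.imwrite('pics/w5.png',im[:,:,::-1])
E
```

```text
time_s: 11.02
tcp_pos: [0.4823, -0.1426, 0.1794]
orientation: [-2.356, -2.075, 0.002]
force: [0.8, -1.2, 0.3]
opening: 0.0003
time_s: 11.68
tcp_pos: [0.3636, -0.2491, 0.1992]
orientation: [2.36, 2.073, 0.001]
force: [-0.2, -0.8, 0.2]
opening: 0.0001
t 11.6833 tcp [ 0.3636 -0.2491  0.1992] F [-0.25 -0.77  0.19] open 0.0 toolyaw 1.4415 target [ 0.483  -0.1434] shift tool [1.202e-01 1.048e-01 1.000e-04]
```

View pics/t5.png

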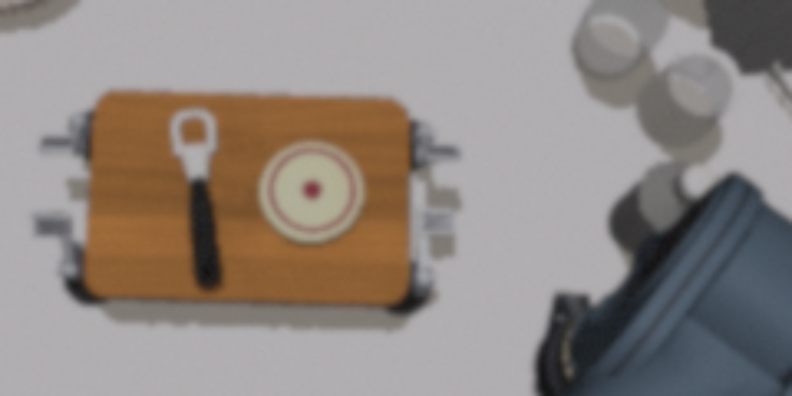

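View pics/w5.png

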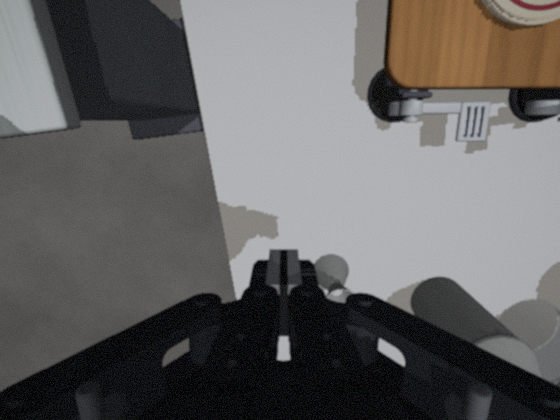

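View pics/s5.png

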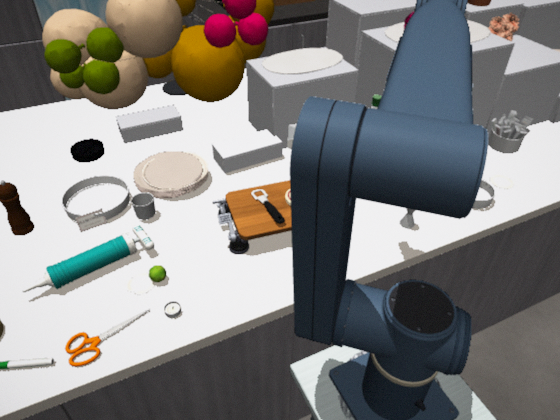

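The near-right pad is flat at (474,121) in the wrist view, and the other three levers are up in the top view. The deck, opener, coasters, shaker and jigger are where they were, and the arm is clear. Handing in.

```bash
python3 -c "
from rig import env
print(env.close_job())"
```

```text
the job is handed in; nothing more can be done
None
```

The soft corner was the near right one, which was the first I pressed. I pressed its lever flat, and the corner is now firm. I handed the job in at about 12 s of the 64 s allowed.

- **Finding the corner:** it sank about 5 mm, to z 0.058 m. The force was about 6 N most of the way down and rose to 15 N at the hard stop. I did not press the other three corners for comparison.
- **Lever:** I pressed the near-right lever down along its arc until it hit its stop at z 0.050 m with 15 N. The last pictures show it flat and the other three up.
- **Second press:** the corner held at z 0.0628 m under 16 N, so it no longer gives.
- **Side force:** both corner presses also showed about 7 N of sideways force. The deck did not visibly move.
- **Final state:** the stand, coasters and opener look unmoved in the last top view, and the lime, jigger and shaker look in place in the last pictures. The arm is clear, about 0.2 m above the worktop. I judged the stand level from the second press and the pictures, and did not measure its tilt. No check failed.

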